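# Clamp the plate and trace its seam with the probe

## Robot

A 7-joint arm with a two-finger parallel gripper is mounted at the origin on a cart in front of the work surface, level with it; the furniture and walls round the work are solid. World frame = base frame: x ahead of the robot, y to its left, z up, the work surface at z = 0. Lengths are in mm, angles in rad, forces in N, time in s.
With the tool pointing down it reaches from about 350 to 900 mm from the base axis. Payload 7.2 kg.
Tool frame: the origin (TCP) lies on the centre line of the jaws, within the pads' length; the fingertips stand 17 mm ahead of it and the grasp point (between the pads) lies 2 mm behind it (manip.tcp_to_tips is the distance from the TCP to the fingertips, in mm); z points along the fingers, y is the line along which they close (so a half turn about z gives the same grasp; the last joint's range is limited). The gripper opens to 88 mm and grips with 3 to 60 N. Pads are 20 mm wide; open, the fingers measure 115 mm over their backs; the gripper's body (75 mm by 178 mm) begins 61 mm behind the grasp point.
Start: joints at [1.117, 0.411, -0.013, 1.596, 0.006, 1.134, -0.082], TCP at [235.176, -579.069, 239.653] pointing down, gripper open.
Joint ranges: [-2.95, 2.95], [-0.29, 1.99], [-1.47, 1.44], [0.14, 2.54], [-1.03, 4.17], [0.13, 1.85], [-2.86, 2.86]. Speed limits (rad/s): [2.39, 2.39, 3.01, 3.01, 3.14, 3.14, 3.14].

## Interface

Orientations are given as a unit quaternion [w, x, y, z].
In Python, from bench import status, capture, manip gives the robot as it stands.
- The arm moves only by the tool apply_moves, never from a script. Its argument "deltas" is a list of rows, each a list of 3 entries, a list of its own where there are three numbers: the shift along the tool's x, y, z in m, then the turn about the tool's z in rad, then the closure, from 0 (fully open) to 1 (shut). In form: [[[tx, ty, tz], spin, hand], ...]. A call has 1 to 5 rows; each row is the pose to reach, as a shift and turn from the pose commanded when the call began, along the tool's axes at that moment; what a row does not reach only later rows make up. A row lasts 1/10 s, in which the tool goes at most 50 mm and 8.59 degrees, less where a joint would pass 70% of its speed; a pose out of reach is approached as far as the arm can. A call with a gripper value outside its range is refused whole. The fingers move at their own pace and stop on an object; the grip force is fixed at half the most. Time passes only in rows, so rows that repeat a pose let the fingers close. It gives the time, the measured TCP pose, the force, the opening and the grip force at its end, in the units of the state.
- status.get_state(): the state, without advancing time (a new reading comes with each control period).
- capture(name): name is "scene" or "side" or "wrist"; returns a dict with "pixels" (420x560x3 uint8, red, green, blue), "camera_matrix" (3x3 intrinsics, pixels), "R" (3x3) and "t" (3): a world point X has camera coordinates R X + t. Camera axes: x right, y down, z forward; pixel columns grow to the right and rows downward; lengths in mm; the calibration is good to about 2 mm. A picture is of the moment at which its call begins. There is no depth.
- manip.job_done(): hands the job in; it is judged then, once.
The state is a dict: "time_s": time; "joint_positions": joint angles; "qvel": joint speeds; "effort": joint torques, N m; "eef_pos": TCP position; "tool_rot": TCP orientation; "force": force on the tool from outside, world axes, zero at the start; "torque": the same for the moment, N m; "opening": opening from 0.0 (shut) to 1.0 (fully open); "gripper_force": force on a finger pad.
Only numpy, scipy, OpenCV 4.12 (cv2) and the standard library are available. Lean on these libraries where they do the work, as an engineer would, in place of code of your own. Each camera call takes 0.05 s, during which the arm holds its last target. There are 200 camera calls.

## Task

Turn the orange wing so that the clamp arm lies over the plate's corner and leave it shut; then take the spring-loaded probe from its blue rest and run its tip along the plate's seam from the red dot to the yellow dot in one unbroken pass, slowly (about 4 cm a second), lightly sprung into the groove all the way. Then lift it off and hang it back upright in its rest by its collar; do not bump the things around or shift the plate.

Things in the scene. Friction and masses are not known exactly. Their poses are not given: they have to be found in the camera images.
- clamp (a joint): swing clamp on the grey fixture, turned by its orange wing; vertical hinge: 0 = black arm points along the fixture's +x (beside the work, open); grows counter-clockwise seen from above to 1.57 = arm along the fixture's +y, over the work's corner (shut; stop at 1.62). Stiff (0.08 N m): it stays where it is left
- clamp_grip (a point): on the clamp's axis inside the orange wing grip (66 long x 14 wide x 30 mm tall, from 20 mm below to 10 mm above this point, which is 56 mm above the bench). Wing and arm point the same way and turn together about this vertical axis
- fixture: grey clamping fixture fixed to the bench, base 140 x 260 x 10 mm, 8 mm high steel fences round the work; origin under its centre, +y its long direction (to the robot's left at yaw 0), clamp axis at (35, -117) mm; clamp arm 25 to 33 mm above the bench, reaching 49 mm from the axis. Behind it the cutting machine's lever stands up to 360 mm (x 0.69, y -0.1): keep the arm clear
- plate: the work: plate 110 x 200 x 12 mm, its +x half bare aluminium, its -x half green, loose between the fences, underside 10 mm above the bench; origin under its centre, axes as the fixture's. The seam is a V groove, 18 mm wide, 8 deep, 45 degree flanks, 2 mm flat bottom, from its +y to its -y edge: straight, slanting, straight. A red dot marks the +y end, a yellow dot the -y end
- seam0 (a point): point on the seam's centre line, level with the plate's top face: at the red dot, 15 mm short of the plate's +y edge; plate frame (15, 85) mm
- seam1 (a point): point on the seam's centre line, level with the plate's top face: (15, 63.3) mm
- seam2 (a point): point on the seam's centre line, level with the plate's top face: (15, 41.7) mm
- seam3 (a point): point on the seam's centre line, level with the plate's top face: first bend, (15, 20) mm
- seam4 (a point): point on the seam's centre line, level with the plate's top face: middle of the slanting part, (0, 0)
- seam5 (a point): point on the seam's centre line, level with the plate's top face: second bend, (-15, -20) mm
- seam6 (a point): point on the seam's centre line, level with the plate's top face: (-15, -41.7) mm
- seam7 (a point): point on the seam's centre line, level with the plate's top face: (-15, -63.3) mm
- seam8 (a point): point on the seam's centre line, level with the plate's top face: at the yellow dot, 15 mm short of the plate's -y edge, (-15, -85) mm
- rest: blue rest fixed to the bench, base 85 x 80 x 10 mm, carrying a fork 105 mm above the bench with a slot 28 mm wide, open towards the rest's -x (the robot's side) and at the top; origin 8 mm in front of the base's centre, under the seat
- rest_seat (a point): seat of the probe in the fork: middle of the slot, level with the top of the fork; slot from 22 mm in front of it to 20 mm behind it (along the rest's x)
- probe: spring-loaded probe, 146 mm tall, 0.17 kg, hanging upright in the fork; origin on its axis at the collar's underside. Above: dark collar 40 mm across, 6 thick, then a yellow square grip 26 x 26 mm from 6 to 66 mm up, faces square to the probe's x and y. Below: steel barrel 20 mm across, 50 long, then a thin rod with a red ball tip 8 mm across
- tip_point (a point): lowest point of the probe's ball tip, on its axis, 80 mm below the probe's origin while the spring is out
- probe_tip (a joint): how far the probe's tip is pushed in (m): 0 out, 0.016 bottomed; the spring needs about 0.7 N to start and 0.11 N more per mm
- masking_tape: cream roll of masking tape, 70 mm across, 24 tall, lying flat; bystander
- marker: black marker pen, 134 mm long, lying; bystander
- offcut_roll: brown offcut roll, 60 mm across, 48 tall; bystander
- disc_case: black round case, 64 mm across, 18 tall; bystander
- oil_can: dark green oil can with a thin yellow spout, 140 mm tall; bystander
There are look-alikes about, which are no part of the job. What is shaped like the probe but green or purple is not meant. There is more than one size of the rest; the one meant has the size given above.

How it is judged (in metres and radians):
On the way, in this order (a step that is already met when the one before it is completed fails the run):
1. the clamp arm is over the plate (value of joint clamp above 1.25 rad), for 0.2 s.
2. with the clamp shut, the probe's tip is sprung into the groove at the red-dot end (value of joint clamp above 1.25 rad and horizontal distance between tip_point and seam0 below 0.008 m and z of tip_point in the frame of plate below 0.01 m and value of joint probe_tip above 0.001 m), for 0.04 s.
3. with the clamp shut, the probe's tip is sprung into the groove a third along the first straight (value of joint clamp above 1.25 rad and horizontal distance between tip_point and seam1 below 0.008 m and z of tip_point in the frame of plate below 0.01 m and value of joint probe_tip above 0.001 m), for 0.04 s.
4. with the clamp shut, the probe's tip is sprung into the groove two thirds along the first straight (value of joint clamp above 1.25 rad and horizontal distance between tip_point and seam2 below 0.008 m and z of tip_point in the frame of plate below 0.01 m and value of joint probe_tip above 0.001 m), for 0.04 s.
5. with the clamp shut, the probe's tip is sprung into the groove at the first bend (value of joint clamp above 1.25 rad and horizontal distance between tip_point and seam3 below 0.008 m and z of tip_point in the frame of plate below 0.01 m and value of joint probe_tip above 0.001 m), for 0.04 s.
6. with the clamp shut, the probe's tip is sprung into the groove half way along the slanting part (value of joint clamp above 1.25 rad and horizontal distance between tip_point and seam4 below 0.008 m and z of tip_point in the frame of plate below 0.01 m and value of joint probe_tip above 0.001 m), for 0.04 s.
7. with the clamp shut, the probe's tip is sprung into the groove at the second bend (value of joint clamp above 1.25 rad and horizontal distance between tip_point and seam5 below 0.008 m and z of tip_point in the frame of plate below 0.01 m and value of joint probe_tip above 0.001 m), for 0.04 s.
8. with the clamp shut, the probe's tip is sprung into the groove a third along the last straight (value of joint clamp above 1.25 rad and horizontal distance between tip_point and seam6 below 0.008 m and z of tip_point in the frame of plate below 0.01 m and value of joint probe_tip above 0.001 m), for 0.04 s.
9. with the clamp shut, the probe's tip is sprung into the groove two thirds along the last straight (value of joint clamp above 1.25 rad and horizontal distance between tip_point and seam7 below 0.008 m and z of tip_point in the frame of plate below 0.01 m and value of joint probe_tip above 0.001 m), for 0.04 s.
10. with the clamp shut, the probe's tip is sprung into the groove at the yellow-dot end (value of joint clamp above 1.25 rad and horizontal distance between tip_point and seam8 below 0.008 m and z of tip_point in the frame of plate below 0.01 m and value of joint probe_tip above 0.001 m), for 0.04 s.
At the end, for the whole second after the job is handed in: The clamp is still shut (joint above 1.25 rad), the plate lies within 10 mm of where it was, and the probe hangs at rest and upright (within 0.1 rad) in its fork, its origin within 15 mm of the seat sideways and 4 mm in height (value of joint clamp above 1.25 rad and distance of plate from where it was at the start of the episode below 0.01 m and horizontal distance between probe and rest_seat below 0.015 m and z of probe in the frame of rest_seat between -0.004 and 0.004 m and angle between probe's own z axis and vertical below 0.1 rad and linear speed of probe below 0.02 m/s); the robot touches nothing.
It fails at once if the probe moves faster than 0.12 m/s while its tip is in the groove (z of tip_point in the frame of plate below 0.01 m and horizontal distance between tip_point and plate below 0.11 m and value of joint probe_tip above 0.001 m and linear speed of probe above 0.12 m/s).
It fails at once if the tip leaves or enters the groove between its ends (tip 1.5 to 12 mm above the plate's top over the inner part of the seam) (z of tip_point in the frame of plate between 0.0135 and 0.024 m and (horizontal distance between tip_point and seam2 below 0.011 m or horizontal distance between tip_point and seam3 below 0.011 m or horizontal distance between tip_point and seam4 below 0.011 m or horizontal distance between tip_point and seam5 below 0.011 m or horizontal distance between tip_point and seam6 below 0.011 m)).
It fails at once if the probe is pressed on the plate with more than 15 N (contact force between probe and plate above 15 N).
It fails at once if the plate is shifted by more than 10 mm (distance of plate from where it was at the start of the episode above 0.01 m).
It fails at once if a bystander is shifted by more than 30 mm (distance of any of masking_tape, marker, offcut_roll, disc_case, oil_can from where it was at the start of the episode above 0.03 m).
It also fails if it takes over 72 s, if anything falls off the work surface, if the arm or the gripper's body presses on something with over 40 N, if the wrist force passes 120 N, or if a joint passes its speed limit or range.

## Working session

There is one attempt and no reset: what is moved stays moved. The work goes in short steps, Python scripts to look and compute and a tool call to move; the robot and the scene stay as the last step left them, time stands still between calls to the robot, and variables do not carry over. Pictures are saved under pics/ and viewed, at most 12 in all, crops included, and the job is handed in when it is done.

Besides the shell and the picture viewer there is one more tool, called after "Request:" by a JSON object that holds its "method" and its "body", one argument or row to a line. apply_moves: Moves the arm, as the interface text tells. Its arguments: {"type":"object","properties":{"deltas":{"type":"array"}},"required":["deltas"]}

```bash
mkdir -p pics; ls; cat > h.py <<'E'
import numpy as np,cv2
from bench import status,capture,manip
def shot(n,f):
    c=capture(n); np.savez('pics/'+f+'.npz',**{k:np.array(v) for k,v in c.items()})
    cv2.imwrite('pics/'+f+'.png',c['pixels'][:,:,::-1]); return c
def load(f): return np.load('pics/'+f+'.npz')
def ray(c,u,v,z):
    K,R,t=[np.array(c[k],float) for k in('camera_matrix','R','t')]
    d=R.T@np.linalg.solve(K,[u,v,1.]); o=-R.T@t
    return o+d*(z-o[2])/d[2]
def proj(c,X):
    K,R,t=[np.array(c[k],float) for k in('camera_matrix','R','t')]
    p=K@(R@np.array(X,float)+t.ravel()); return p[:2]/p[2]
E
python3 - <<'E'
from h import *
for n in('scene','side','wrist'):
    c=shot(n,n+'0'); print(n,-np.array(c['R']).T@np.array(c['t']).ravel())
s=status.get_state(); print(s['eef_pos'],s['tool_rot'],s['opening'],s['time_s'])
E
```

```text
pics
scene [ -58.62906704  853.7711444  1028.2518788 ]
side [ 306.23345219 -579.55898344  746.1551778 ]
wrist [ 296.73054572 -554.34596392  383.35858171]
[ 235.02117432 -578.75494446  239.01360111] [-5.80301772e-04  9.81448045e-01  1.91727338e-01 -1.60894057e-04] 1.0033171432225734 0.15
```

View pics/scene0.png

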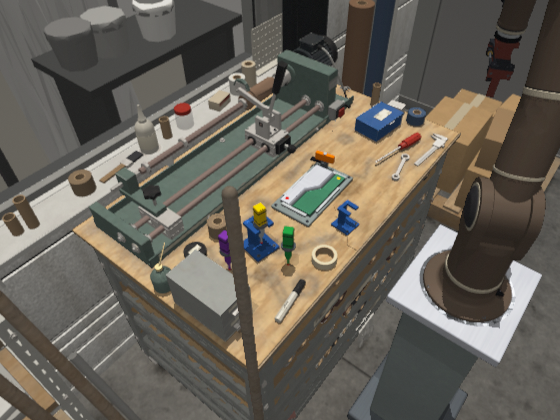

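View pics/side0.png

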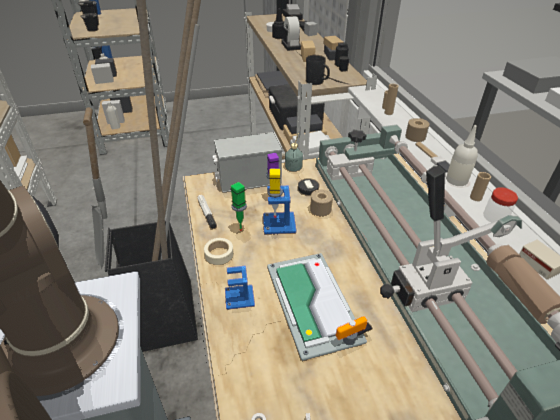

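The scene view shows the yellow probe in its blue rest at (260,225), the plate at (313,190) and the clamp wing at (323,156). In the side view the probe is at (274,183), the plate at (315,300) and the wing at (352,328). I'll enlarge the side view.

```bash
python3 - <<'E'
from h import *
i=cv2.imread('pics/side0.png')
a=cv2.resize(i[240:365,255:390],None,fx=4.4,fy=4.4,interpolation=cv2.INTER_CUBIC)
cv2.imwrite('pics/c1.png',a)
b=cv2.imread('pics/scene0.png')
a1=cv2.resize(i[140:250,185:345],None,fx=2.5*2,fy=5,interpolation=cv2.INTER_CUBIC)
cv2.imwrite('pics/c2.png',a1)
c=load('side0');d=load('scene0')
for n,c in(('side',c),('scene',d)):
    hsv=cv2.cvtColor(c['pixels'],cv2.COLOR_RGB2HSV)
    for nm,lo,hi in(('yellow',(24,150,120),(33,255,255)),('orange',(8,200,120),(20,255,255)),('red',(0,180,120),(5,255,255)),('blue',(105,150,50),(120,255,255)),('green',(65,140,40),(85,255,200))):
        m=cv2.inRange(hsv,lo,hi); k,l,s,ce=cv2.connectedComponentsWithStats(m)
        for j in range(1,k):
            if s[j,4]>5: print(n,nm,s[j],ce[j].round(1),ray(c,*ce[j],22).round(0))
E
```

```text
side yellow [270 169  10   9  90] [274.5 173. ] [556. 444.  22.]
side yellow [270 179  10  11 110] [274.5 184. ] [542. 389.  22.]
side yellow [270 191  10   3  28] [274.5 191.9] [533. 352.  22.]
side yellow [306 330   6   5  26] [308.5 332. ] [ 487. -117.   22.]
side orange [336 317  31  23 331] [351.3 327.9] [ 574. -130.   22.]
side red [499 189  18  14  57] [510.3 194.4] [1182.  175.   22.]
side red [494 190   8   5  12] [497.2 191.8] [1154.  195.   22.]
side red [493 193   5   6   8] [494.9 195.5] [1136.  181.   22.]
side red [499 198  13   5  22] [504.4 200.3] [1148.  155.   22.]
side red [315 263   4   3   7] [316.6 264.1] [561.  55.  22.]
side blue [97  4  3 10 17] [97.9  8.8] [ -88. 2492.   22.]
side blue [102  46   9  12  66] [106.3  51. ] [   5. 1675.   22.]
side blue [264 186  32  48 787] [280.  216.5] [521. 243.  22.]
side blue [226 267  28  42 729] [238.9 290.8] [370.  22.  22.]
side green [231 182  14  26 267] [237.8 194.6] [429. 365.  22.]
side green [237 211   6  12  54] [239.6 216. ] [417. 272.  22.]
scene yellow [337 177   3   3   8] [338.1 177.9] [ 487. -116.   22.]
scene yellow [253 203  12  10  79] [258.7 207.4] [602. 141.  22.]
scene orange [316 151  18  12 131] [324.6 156.6] [ 582. -176.   22.]
scene red [174 104  16   9 106] [181.7 107.8] [1170.  -79.   22.]
scene red [402 133  18  14  92] [411.4 139. ] [ 397. -442.   22.]
scene blue [376 102  11   6  37] [380.9 105.2] [ 586. -558.   22.]
scene blue [355 117  46  24 381] [374.6 128.9] [ 528. -414.   22.]
scene blue [332 201  26  34 420] [344.8 218.8] [373.  20.  22.]
scene blue [243 217  35  44 677] [257.1 241.8] [519. 246.  22.]
scene blue [267 218   6   8  29] [269.2 221.9] [540. 166.  22.]
scene green [283 227  10  21 197] [287.6 237.2] [462. 180.  22.]
scene green [285 252   6   7  34] [287.5 254.5] [424. 229.  22.]
```

View pics/c1.png

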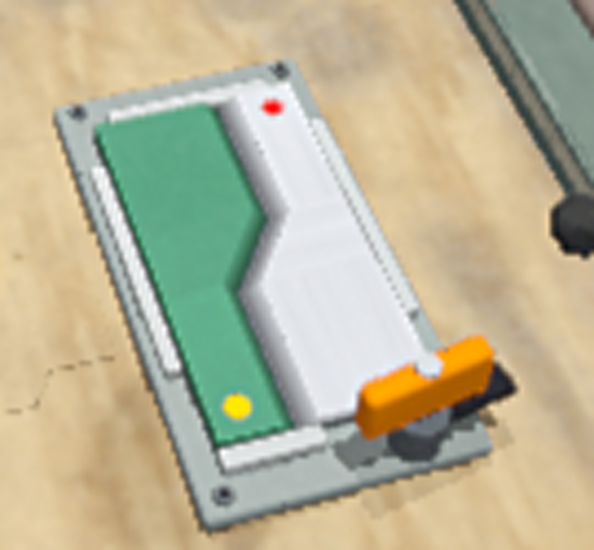

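View pics/c2.png

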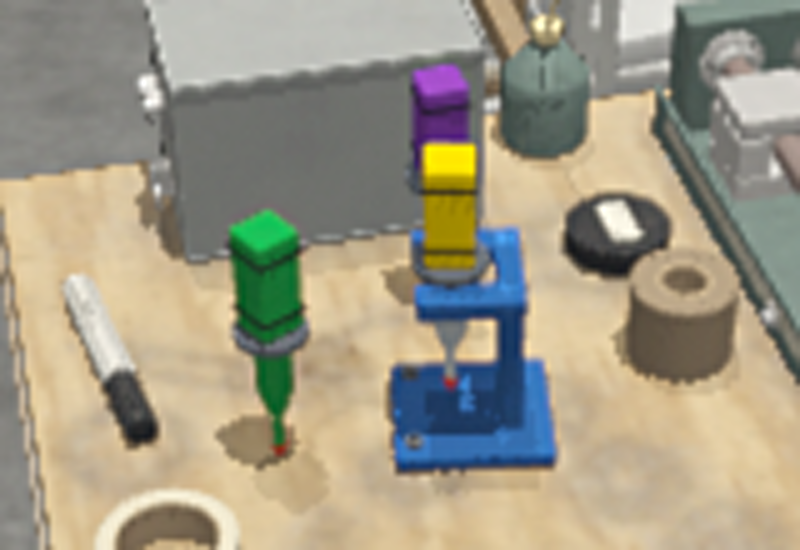

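The crops show the fixture's corners clearly: (267.5,265), (321,254), (302,360.5) and (366.4,342.3) in side pixels. They also show the wing pointing about +x (open) and the probe upright in its fork.

```bash
python3 - <<'E'
from h import *
c=load('side0')
P=[ray(c,255+u/4.4-.5,240+v/4.4-.5,10) for u,v in((55,110),(290,62),(207,530),(490,450))]
print(np.round(P,1))
M=np.array([[-70,130],[70,130],[-70,-130],[70,-130]],float)
A=np.array(P)[:,:2];
def fit(M,A):
    z=M[:,0]+1j*M[:,1];w=A[:,0]+1j*A[:,1];r=np.vdot(z-z.mean(),w-w.mean());th=np.angle(r);o=w.mean()-np.exp(1j*th)*z.mean()
    return o,th,np.abs(w-o-np.exp(1j*th)*z)
o,th,e=fit(M,A);print('fixture',o,th,e); print('clamp',o+np.exp(1j*th)*(35-117j),'tip wing dir',th)
# orange centroid
print('orange centroid side z51',ray(c,351.3,327.9,52)); d=load('scene0'); print('scene',ray(d,324.6,156.6,52))
# rest base corners top z=10 (c2 5x)
Q=[ray(c,185+u/5-.5,140+v/5-.5,10) for u,v in((395,368),(545,360),(398,468),(553,462))]
print(np.round(Q,1)); o2,t2,e2=fit(np.array([[-34.5,40],[50.5,40],[-34.5,-40],[50.5,-40]],float)*[1,1],np.array(Q)[:,:2]); print('rest',o2,t2,e2)
# probe grip top centre
print('grip top side',ray(c,185+450/5-.5,140+160/5-.5,171)); 
print('ball', ray(c,185+450/5-.5,140+383/5-.5,27))
for z in (25,): print(ray(c,274.5,184,135))
E
```

```text
[[ 450.5   93.7   10. ]
 [ 585.6   96.5   10. ]
 [ 458.2 -166.4   10. ]
 [ 594.5 -160.4   10. ]]
fixture (522.1862246316504-34.133039997477766j) 0.03214451429322251 [2.49989302 2.84270206 1.7786204  2.36385608]
clamp (560.9284045007247-149.94773465662837j) tip wing dir 0.03214451429322251
orange centroid side z51 [ 562.93404033 -148.60598859   52.        ]
scene [ 562.44494262 -145.3919088    52.        ]
[[484.6 281.7  10. ]
 [565.9 268.1  10. ]
 [468.3 202.9  10. ]
 [547.2 187.5  10. ]]
rest (508.66979238221114+236.60796715577007j) -0.1971736542225944 [2.13532996 2.1532831  1.83855373 3.14517028]
grip top side [506.03830138 239.65433588 171.        ]
ball [505.95593715 242.6140249   27.        ]
[505.42420619 237.99990799 135.        ]
```

Request:
{"method": "apply_moves", "body": {
  "deltas": [
    [[0.033,-0.03,0],0,0],
    [[0.066,-0.06,0],0,0],
    [[0.1,-0.09,0],0,0],
    [[0.133,-0.12,0],0,0],
    [[0.167,-0.15,0],0,0]
  ]
}}

```text
time_s: 0.65
eef_pos: [333.8, -375.5, 239.5]
tool_rot: [-0.0, 0.981, 0.192, -0.0]
force: [1.1, 0.7, -0.1]
opening: 1.0
gripper_force: 0.0
```

Request:
{"method": "apply_moves", "body": {
  "deltas": [
    [[0.033,-0.03,0],0,0],
    [[0.066,-0.06,0],0,0],
    [[0.1,-0.09,0],0,0],
    [[0.133,-0.12,0],0,0],
    [[0.167,-0.15,0],0,0]
  ]
}}

```text
time_s: 1.15
eef_pos: [432.0, -173.8, 239.7]
tool_rot: [0.0, 0.981, 0.192, 0.0]
force: [0.5, -0.6, -0.5]
opening: 1.003
gripper_force: 0.0
```

Request:
{"method": "apply_moves", "body": {
  "deltas": [
    [[0.033,-0.03,0],0.1,0],
    [[0.066,-0.06,0],0.2,0],
    [[0.075,-0.067,0],0.286,0],
    [[0.075,-0.067,0],0.286,0]
  ]
}}

```text
time_s: 1.55
eef_pos: [476.6, -82.8, 239.5]
tool_rot: [-0.0, 0.999, 0.051, -0.0]
force: [-1.3, 0.2, -0.6]
opening: 0.998
gripper_force: 0.0
```

```bash
python3 - <<'E'
from h import *
s=status.get_state(); print(s['eef_pos'],s['tool_rot'],s['joint_positions'],s['time_s'],s['force'])
c=shot('wrist','w1'); print(c['camera_matrix'],c['R'],-np.array(c['R']).T@np.array(c['t']).ravel())
i=cv2.imread('pics/w1.png'); cv2.imwrite('pics/w1b.png',cv2.resize(i,(800,600),interpolation=cv2.INTER_CUBIC))
E
```

```text
[476.61922674 -82.84151414 239.48190787] [-3.30498561e-04  9.98676727e-01  5.14265101e-02 -1.58537692e-05] [ 0.36469626  0.19203111 -0.33357642  1.91073381  0.07133211  1.05036434
 -1.46660134] 1.55 [-1.26300138  0.22186662 -0.60684314]
[[366.74481317   0.         281.90407613]
 [  0.         366.74481317 214.26321113]
 [  0.           0.           1.        ]] [[ 1.02801672e-01 -9.94701657e-01 -6.55917489e-04]
 [-9.64463355e-01 -9.98378766e-02  2.44627952e-01]
 [-2.43397314e-01 -2.45155541e-02 -9.69616798e-01]] [542.8254728  -76.63561034 383.93251174]
```

View pics/w1b.png

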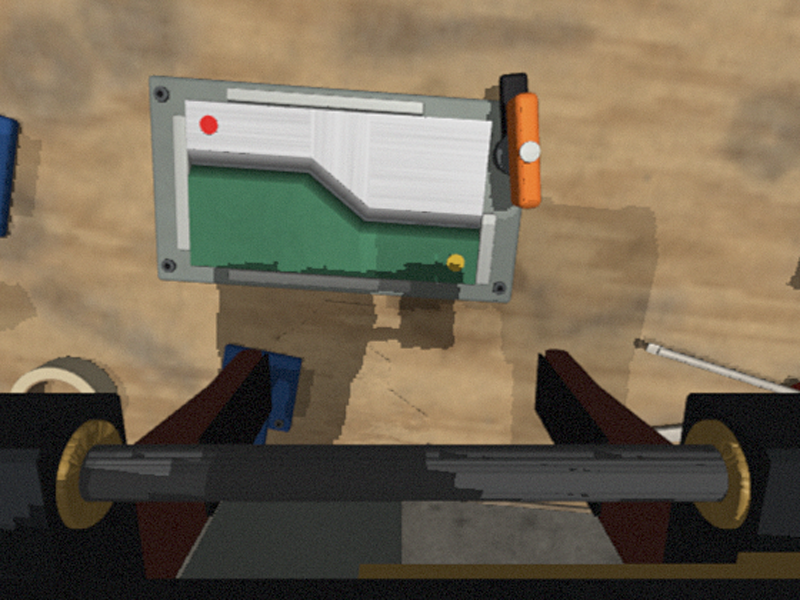

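The wrist view shows the plate's corners at about (187,98), (492,121) and (190,265), with dots at (208,125) and (456,262). The wing runs from (525,93) to (530,207), with its pivot cap at (530,152).

```bash
cat >> h.py <<'E'
def fit(M,A):
    M=np.array(M,float);A=np.array(A,float)[:,:2]
    z=M[:,0]+1j*M[:,1];w=A[:,0]+1j*A[:,1];r=np.vdot(z-z.mean(),w-w.mean());th=np.angle(r);o=w.mean()-np.exp(1j*th)*z.mean()
    return o.round(1),th.round(4),np.abs(w-o-np.exp(1j*th)*z).round(1)
E
python3 - <<'E'
from h import *
c=load('w1');s=1/1.42857
r=lambda u,v,z:ray(c,u*s-.15,v*s-.15,z)
print('fixture',f:=fit([[70,130],[-70,130],[-70,-130]],[r(150,76,10),r(160,279,10),r(511,302,10)]))
print('plate',p:=fit([[55,100],[55,-100],[-55,-100],[-55,100]],[r(187,98,22),r(492,121,22),r(476,285,22),r(190,267,22)]))
print('clamp by fixture',f[0]+np.exp(1j*f[1])*(35-117j))
print('wing ends',r(525,93,66),r(531,207,66),'cap',r(530,152,68))
th,o=p[1],p[0]
H=[];D=[]
for x,y in((-75,135),(75,135),(75,-135),(-75,-135)):
    w=o+np.exp(1j*th)*(x+1j*y); H.append(proj(c,[w.real,w.imag,22])); D.append([(135-y)*2.9,(75-x)*2.9])
i=cv2.imread('pics/w1.png')
W=cv2.warpPerspective(i,cv2.getPerspectiveTransform(np.float32(H),np.float32(D)),(783,435),flags=cv2.INTER_CUBIC)
q=lambda x,y:(int((135-y)*2.9),int((75-x)*2.9))
sm=[(15,100),(15,85),(15,20),(-15,-20),(-15,-85),(-15,-100)]
for a,b in zip(sm,sm[1:]):
    for d in(-9,0,9):cv2.line(W,q(a[0]+d,a[1]),q(b[0]+d,b[1]),(255,0,255) if d==0 else (255,255,0),1)
cv2.rectangle(W,q(-55,100),q(55,-100),(0,255,255),1)
cv2.imwrite('pics/warp.png',W)
E
```

```text
fixture (np.complex128(524.9-34.5j), np.float64(0.0378), array([2. , 1.6, 2.4]))
plate (np.complex128(524-33.4j), np.float64(0.0345), array([1. , 0.5, 0.4, 0.9]))
clamp by fixture (564.2965451544438-150.09373784895905j)
wing ends [ 594.32449627 -140.74141523   66.        ] [ 531.7295599  -154.46011646   66.        ] cap [ 562.71479956 -148.31034483   68.        ]
```

View pics/warp.png

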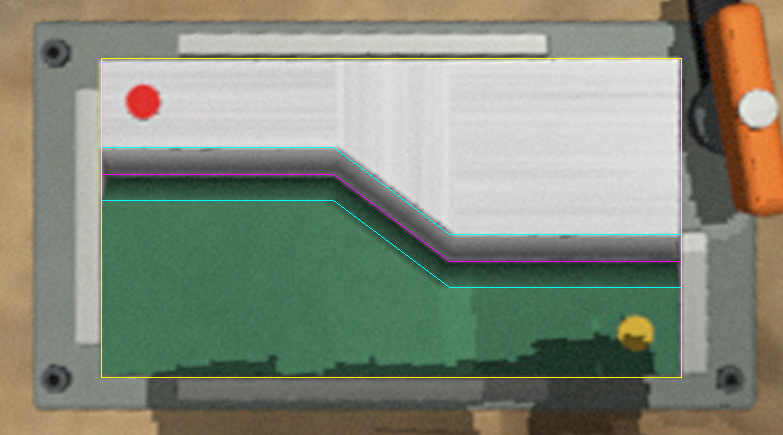

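Request:
{"method": "apply_moves", "body": {
  "deltas": [
    [[0.03,0.028,0],-0.05,0],
    [[0.06,0.056,0],-0.112,0],
    [[0.079,0.074,0.03],-0.112,0],
    [[0.079,0.074,0.07],-0.112,0.2],
    [[0.079,0.074,0.11],-0.112,0.4]
  ]
}}

```text
time_s: 2.1
eef_pos: [561.5, -154.1, 128.2]
tool_rot: [0.001, 0.994, 0.105, 0.0]
force: [-0.2, -0.4, -1.6]
opening: 0.855
gripper_force: 0.0
```

Request:
{"method": "apply_moves", "body": {
  "deltas": [
    [[0,0,0.02],0,0.4],
    [[0,0,0.045],0,0.4],
    [[0,0,0.065],0,0.4],
    [[0,0,0.072],0,0.4],
    [[0,0,0.072],0,0.4]
  ]
}}

```text
time_s: 2.6
eef_pos: [560.7, -152.3, 56.8]
tool_rot: [-0.0, 0.994, 0.106, -0.001]
force: [-0.0, -0.7, 0.2]
opening: 0.6
gripper_force: 0.0
```

```bash
python3 - <<'E'
from h import *
s=status.get_state(); print(s['eef_pos'],s['tool_rot'],s['joint_positions'],s['time_s'],s['force'],s['opening'])
shot('wrist','w2')
E
```

```text
[ 560.70819218 -152.25593876   56.77629855] [-8.17079567e-05  9.94416931e-01  1.05515850e-01 -1.16889764e-03] [ 0.37525648  0.56916724 -0.26017027  1.85134366  0.20560099  0.74943958
 -1.35652695] 2.6 [-0.04620674 -0.73646754  0.15502218] 0.6001549882956605
```

View pics/w2.png

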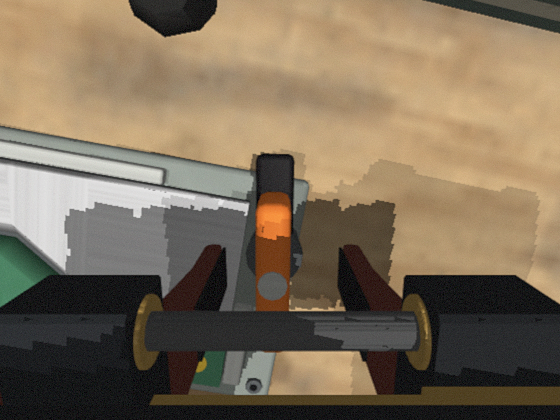

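The wing sits between the fingers and is aligned, but it is about 4 mm to the left of their middle (273 against 283 px). I'll shift across and close.

Request:
{"method": "apply_moves", "body": {
  "deltas": [
    [[0.003,-0.0035,0],0,0.4],
    [[0.003,-0.0035,0],0,0.7],
    [[0.003,-0.0035,0],0,1],
    [[0.003,-0.0035,0],0,1],
    [[0.003,-0.0035,0],0,1]
  ]
}}

```text
time_s: 3.15
eef_pos: [564.2, -146.9, 57.9]
tool_rot: [0.0, 0.994, 0.106, 0.0]
force: [-0.5, -0.4, 0.4]
opening: 0.275
gripper_force: 0.0
```

Request:
{"method": "apply_moves", "body": {
  "deltas": [
    [[0,0,0],0,1],
    [[0,0,0],0,1],
    [[0,0,0],-0.05,1],
    [[0,0,0],-0.12,1],
    [[0,0,0],-0.2,1]
  ]
}}

```text
time_s: 3.65
eef_pos: [564.3, -147.2, 57.8]
tool_rot: [0.0, 0.979, 0.206, 0.0]
force: [0.1, -1.7, 0.6]
opening: 0.159
gripper_force: 30.0
```

Request:
{"method": "apply_moves", "body": {
  "deltas": [
    [[0,0,0],-0.12,1],
    [[0,0,0],-0.24,1],
    [[0,0,0],-0.36,1],
    [[0,0,0],-0.48,1],
    [[0,0,0],-0.6,1]
  ]
}}

```text
time_s: 4.15
eef_pos: [563.8, -146.7, 57.7]
tool_rot: [-0.0, 0.874, 0.487, -0.0]
force: [-2.5, 0.8, 1.8]
opening: 0.157
gripper_force: 30.0
```

Request:
{"method": "apply_moves", "body": {
  "deltas": [
    [[0,0,0],-0.12,1],
    [[0,0,0],-0.24,1],
    [[0,0,0],-0.36,1],
    [[0,0,0],-0.46,1],
    [[0,0,0],-0.52,1]
  ]
}}

```text
time_s: 4.65
eef_pos: [563.3, -146.4, 57.7]
tool_rot: [-0.001, 0.719, 0.695, -0.001]
force: [-3.5, 1.1, 4.8]
opening: 0.155
gripper_force: 30.0
```

Request:
{"method": "apply_moves", "body": {
  "deltas": [
    [[0,0,0],0,1],
    [[0,0,0],0,1],
    [[0,0,0],0,0.7],
    [[0,0,0],0,0.5],
    [[0,0,0],0,0.4]
  ]
}}

```text
time_s: 5.15
eef_pos: [564.3, -146.9, 57.6]
tool_rot: [0.0, 0.721, 0.693, 0.0]
force: [-0.2, 0.1, -0.3]
opening: 0.389
gripper_force: 0.0
```

Request:
{"method": "apply_moves", "body": {
  "deltas": [
    [[0,0,0],0,0.4],
    [[0,0,-0.03],0,0.4],
    [[0,0,-0.07],0,0.2],
    [[0,0,-0.12],0,0],
    [[0,0,-0.17],0,0]
  ]
}}

```text
time_s: 5.65
eef_pos: [563.8, -146.6, 229.1]
tool_rot: [-0.0, 0.721, 0.693, -0.0]
force: [0.7, -0.7, -0.1]
opening: 0.836
gripper_force: 0.0
```

```bash
python3 - <<'E'
from h import *
s=status.get_state(); print(s['eef_pos'],s['tool_rot'],s['joint_positions'],s['time_s'],s['force'],s['opening'])
c=shot('side','s3');shot('wrist','w3')
hsv=cv2.cvtColor(c['pixels'],cv2.COLOR_RGB2HSV);m=cv2.inRange(hsv,(8,200,80),(20,255,255));p=np.argwhere(m>0)[:,::-1];p=p[(p[:,0]>250)&(p[:,0]<400)&(p[:,1]>280)&(p[:,1]<360)]
print(len(p),cv2.fitLine(np.float32(p),2,0,.01,.01).ravel(),p.min(0),p.max(0))
for e in(-33,33):
  for a in (1.53,1.6):print(proj(c,[563+e*np.cos(a),-148+e*np.sin(a),51]))
E
```

```text
[ 563.75885221 -146.59654518  229.13182734] [-4.76658923e-04  7.20628738e-01  6.93320987e-01 -6.52610648e-05] [ 0.68523771  0.43666644 -0.69252448  1.68030946  0.30180053  1.13519934
 -0.12882938] 5.65 [ 0.66928108 -0.65202636 -0.1176721 ] 0.8359524418702351
277 [  0.36329293   0.93167496 351.11914    329.        ] [343 311] [359 345]
[357.05070778 342.49068694]
[358.19231999 342.22784414]
[345.60842108 314.24027466]
[344.5263419  314.47289776]
```

Request:
{"method": "apply_moves", "body": {
  "deltas": [
    [[0.043,-0.009,-0.005],0.03,0],
    [[0.086,-0.018,-0.01],0.06,0],
    [[0.129,-0.026,-0.01],0.09,0],
    [[0.172,-0.035,-0.01],0.12,0],
    [[0.215,-0.044,-0.01],0.158,0]
  ]
}}

```text
time_s: 6.25
eef_pos: [528.0, 71.2, 237.4]
tool_rot: [0.0, 0.774, 0.634, 0.0]
force: [-0.3, 0.1, 0.3]
opening: 1.0
gripper_force: 0.0
```

Request:
{"method": "apply_moves", "body": {
  "deltas": [
    [[0.03,-0.013,0],0,0],
    [[0.06,-0.026,0],0,0],
    [[0.075,-0.028,0],0,0],
    [[0.075,-0.028,0],0,0]
  ]
}}

```text
time_s: 6.65
eef_pos: [515.2, 151.4, 237.5]
tool_rot: [-0.0, 0.772, 0.636, 0.0]
force: [0.5, -0.4, 0.2]
opening: 1.003
gripper_force: 0.0
```

```bash
python3 - <<'E'
from h import *
s=status.get_state(); print(s['eef_pos'],s['tool_rot'],s['joint_positions'],s['time_s'],s['force'],s['opening'])
c=shot('wrist','w4'); print(-c['R'].T@c['t'])
i=cv2.imread('pics/w4.png'); cv2.imwrite('pics/w4b.png',cv2.resize(i,(800,600),interpolation=cv2.INTER_CUBIC))
E
```

```text
[515.1877556  151.448746   237.51265119] [-3.82898561e-04  7.71827771e-01  6.35831422e-01  3.84465221e-04] [ 0.23146221  0.36220838 -0.76908097  1.77527006  0.27696417  1.11538458
 -0.82101152] 6.65 [ 0.46789568 -0.43781642  0.2357191 ] 1.002629902849983
[527.88756091 216.10468164 382.04553239]
```

View pics/w4b.png

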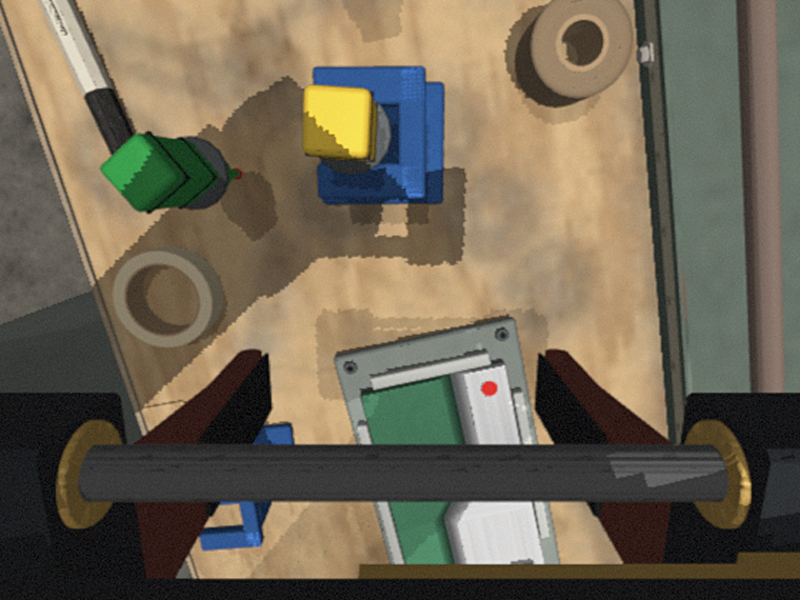

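The wrist view shows the yellow grip's top face spanning about (305,87) to (371,158) in the 800 px picture, square to the tool, with no neighbours in the way of the jaws. The fork's top spans (314,67) to (424,203).

```bash
python3 - <<'E'
from h import *
c=load('w4');s=1/1.42857
r=lambda u,v,z:ray(c,u*s-.15,v*s-.15,z)
g=[r(305,86,171),r(371,90,171),r(373,159,171),r(305,154,171)]
print(np.round(g,1),np.mean(g,0))
# local frame: image right ~ +x rest, up ~ +y
for M in ([[-13,13],[13,13],[13,-13],[-13,-13]],): print(fit(M,g))
f=[r(314,67,105),r(424,67,105),r(424,201,105),r(319,203,105)]
print('fork',np.round(f,1))
b=[r(443,83,10),r(441,203,10)]
print('base right edge',np.round(b,1))
o=(b[0]+b[1])[:2]/2
for t in(-.18,-.2): print(o-50.5*np.array([np.cos(t),np.sin(t)]))
# red dot check: plate frame expected from first fit
p=r(489,388,22); z=(p[0]+1j*p[1]-(524-33.4j))*np.exp(-.0345j); print('red in plate',p,z)
c1=load('w1');p=ray(c1,208*s-.15,125*s-.15,22);z=(p[0]+1j*p[1]-(524-33.4j))*np.exp(-.0345j);print(z)
cs=load('side0');print('side grip top',ray(cs,274.5,172,171))
E
```

```text
[[498.  254.8 171. ]
 [522.1 248.7 171. ]
 [517.7 224.  171. ]
 [492.2 230.9 171. ]] [507.51629309 239.59209983 171.        ]
(np.complex128(507.5+239.6j), np.float64(-0.2321), array([0.5, 1.2, 0.5, 1. ]))
fork [[495.1 274.5 105. ]
 [547.9 264.2 105. ]
 [536.2 200.9 105. ]
 [482.5 210.3 105. ]]
base right edge [[565.3 268.6  10. ]
 [550.4 192.1  10. ]]
[508.16737593 239.38425864]
[508.35812024 240.37606638]
red in plate [561.11839351  54.03632842  22.        ] (40.112260574879976+86.10396747658262j)
(39.707842683373244+85.97523151269696j)
side grip top [505.52535269 237.58496736 171.        ]
```

Request:
{"method": "apply_moves", "body": {
  "deltas": [
    [[0.04,-0.012,0],0,0],
    [[0.08,-0.023,0],0,0],
    [[0.085,-0.0245,0],0,0.2],
    [[0.085,-0.0245,0.02],0,0.3],
    [[0.085,-0.0245,0.035],0,0.3]
  ]
}}

```text
time_s: 7.2
eef_pos: [508.9, 235.0, 201.4]
tool_rot: [0.0, 0.774, 0.634, -0.0]
force: [0.8, -0.1, -0.2]
opening: 0.769
gripper_force: 0.0
```

```bash
python3 - <<'E'
from h import *
for k in range(3):
    s=status.get_state(); print(s['eef_pos'],s['tool_rot'],s['time_s'],s['opening'])
    c=shot('wrist','w5')
s=1/1.42857
print(proj(c,[507.5,239.5,171]))
E
```

```text
[508.94140426 235.04577866 201.44711648] [ 4.31766062e-04  7.73710006e-01  6.33539613e-01 -4.45801929e-04] 7.2 0.7685693215366736
[507.92081598 234.01161559 198.93340273] [-5.97043245e-05  7.73866770e-01  6.33344525e-01 -2.22066699e-03] 7.25 0.7251124206818284
[507.95416625 234.21194875 200.14124693] [-1.54936703e-04  7.73855446e-01  6.33358365e-01 -2.21487720e-03] 7.3 0.7089028603333543
[278.82977776 247.24107522]
```

View pics/w5.png

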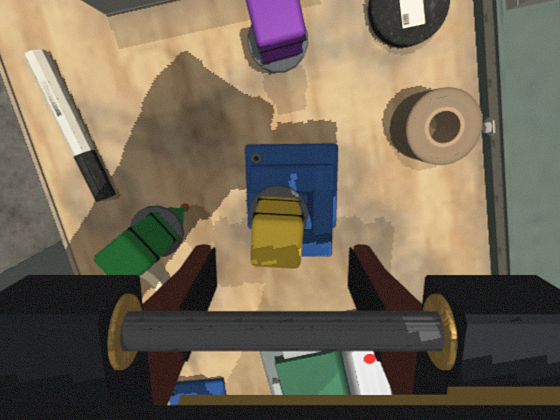

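The grip's top face is centred at about (276,252), between the fingers (middle about 282). I'll make a small correction, go down and close.

Request:
{"method": "apply_moves", "body": {
  "deltas": [
    [[0.004,-0.0018,0.015],0,0.3],
    [[0.004,-0.0018,0.03],0,0.3],
    [[0.004,-0.0018,0.045],0,0.3],
    [[0.004,-0.0018,0.061],0,0.3],
    [[0.004,-0.0018,0.061],0,0.45]
  ]
}}

```text
time_s: 7.85
eef_pos: [506.2, 240.2, 138.8]
tool_rot: [-0.001, 0.773, 0.634, -0.002]
force: [-0.4, 0.1, 0.1]
opening: 0.646
gripper_force: 0.0
```

Request:
{"method": "apply_moves", "body": {
  "deltas": [
    [[0,0,0],0,0.55],
    [[0,0,0],0,0.62],
    [[0,0,0],0,0.66],
    [[0,0,0],0,0.75],
    [[0,0,0],0,1]
  ]
}}

```text
time_s: 8.35
eef_pos: [507.7, 241.3, 142.2]
tool_rot: [0.0, 0.773, 0.634, 0.0]
force: [0.3, -0.7, 2.8]
opening: 0.295
gripper_force: 30.0
```

Request:
{"method": "apply_moves", "body": {
  "deltas": [
    [[0,0,0],0,1],
    [[0,0,0],0,1],
    [[0,0,0],0,1]
  ]
}}

```text
time_s: 8.65
eef_pos: [507.6, 241.3, 142.2]
tool_rot: [0.0, 0.773, 0.634, 0.0]
force: [-2.3, -0.7, 5.3]
opening: 0.294
gripper_force: 30.0
```

```bash
python3 - <<'E'
from h import *
s=status.get_state(); print(s['eef_pos'],s['tool_rot'],s['joint_positions'],s['time_s'],s['force'],s['torque'],s['opening'],s['gripper_force'])
shot('wrist','w6');shot('side','s6')
E
```

```text
[507.62109639 241.33506804 142.16700186] [1.67665057e-04 7.73204333e-01 6.34156874e-01 3.01272218e-04] [ 0.01225311  0.51369577 -0.72542027  1.81969465  0.40888645  0.96268591
 -1.08476929] 8.65 [-2.27149043 -0.68878201  5.33296971] [-0.16143146  0.23407045  0.04693177] 0.293821027451659 29.97748553752899
```

Request:
{"method": "apply_moves", "body": {
  "deltas": [
    [[0,0,-0.01],0,1],
    [[0,0,-0.03],0,1],
    [[0,0,-0.055],0,1],
    [[0,0,-0.08],0,1],
    [[0,0,-0.105],0,1]
  ]
}}

```text
time_s: 9.25
eef_pos: [507.2, 241.0, 247.8]
tool_rot: [-0.0, 0.773, 0.634, -0.0]
force: [0.4, 0.3, -1.4]
opening: 0.295
gripper_force: 30.0
```

Request:
{"method": "apply_moves", "body": {
  "deltas": [
    [[0,0,0],0,1],
    [[0,0,0],0,1]
  ]
}}

```text
time_s: 9.45
eef_pos: [507.4, 240.9, 246.6]
tool_rot: [0.0, 0.773, 0.634, 0.0]
force: [-0.4, 0.2, -1.9]
opening: 0.296
gripper_force: 30.0
```

```bash
python3 - <<'E'
from h import *
s=status.get_state(); print(s['eef_pos'],s['tool_rot'],s['time_s'],s['force'],s['torque'],s['opening'],s['gripper_force'])
a=shot('wrist','w7');b=shot('side','s7');d=shot('scene','c7')
s=status.get_state(); print(s['eef_pos'],s['force'])
for c,n in((b,'side'),(d,'scene')):
    e=s['eef_pos']; print(n,proj(c,[e[0],e[1],e[2]-117]),proj(c,[e[0],e[1],e[2]+29]))
    hsv=cv2.cvtColor(c['pixels'],cv2.COLOR_RGB2HSV);m=cv2.inRange(hsv,(0,150,90),(6,255,255))|cv2.inRange(hsv,(175,150,90),(180,255,255))
    k,l,st,ce=cv2.connectedComponentsWithStats(m)
    for j in range(1,k):
        if 200<ce[j][0]<350 and ce[j][1]>100: print(st[j],ce[j])
I=[]
for f,q in(('s7',(225,100)),('c7',(210,140))):
    i=cv2.imread('pics/'+f+'.png')[q[1]:q[1]+130,q[0]:q[0]+100]; I.append(cv2.resize(i,None,fx=4,fy=4,interpolation=cv2.INTER_CUBIC))
cv2.imwrite('pics/t7.png',np.hstack(I))
E
```

```text
[507.41996183 240.93212208 246.56686194] [2.38299005e-04 7.73301725e-01 6.34038144e-01 1.30668322e-04] 9.45 [-0.40007872  0.23242135 -1.88328728] [-0.02688436 -0.06564134 -0.03655841] 0.2960290330501701 29.976137280464172
[506.87938171 240.59546791 245.24587792] [-0.74355902  0.41128983 -1.21019819]
side [274.83191541 185.52254986] [274.50975396 133.33338038]
[310 120   1   2   2] [310.  120.5]
[274 184   2   2   3] [274.66666667 184.33333333]
[240 230   2   1   2] [240.5 230. ]
[315 263   4   3   8] [316.5 264. ]
scene [260.0920397  217.06214413] [257.66083482 175.88251714]
[339 108   5   4  11] [341.09090909 109.27272727]
[286 197   2   2   4] [286.5 197.5]
[259 217   2   1   2] [259.5 217. ]
[287 264   1   1   1] [287. 264.]
[229 269   1   1   1] [229. 269.]
```

View pics/t7.png

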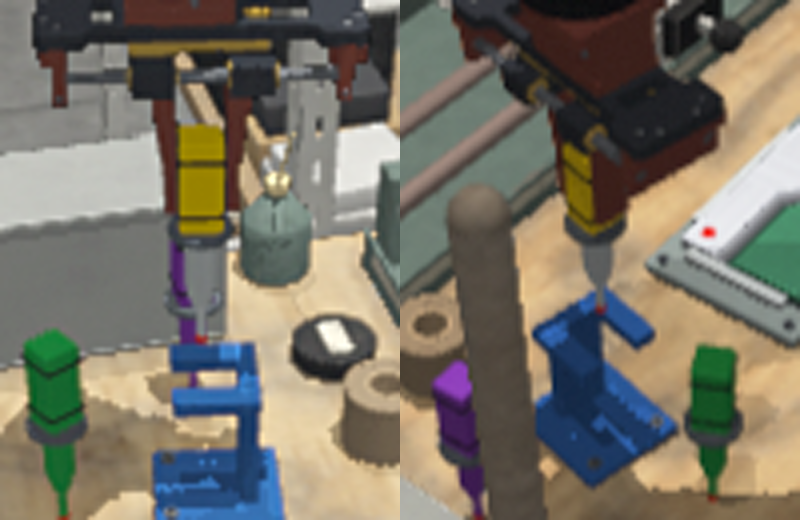

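The tip hangs as predicted: the side view shows it at (274.7,184.3) against a calculated (274.8,184.5), so it is directly below the TCP and 117 mm lower. Next I go above the red-dot end.

Request:
{"method": "apply_moves", "body": {
  "deltas": [
    [[-0.03,0.011,0],0,1],
    [[-0.07,0.026,0],0,1],
    [[-0.11,0.04,0],0,1],
    [[-0.15,0.055,0],0,1],
    [[-0.179,0.0655,0],0,1]
  ]
}}

```text
time_s: 10.1
eef_pos: [536.4, 49.4, 245.3]
tool_rot: [-0.0, 0.774, 0.633, -0.001]
force: [0.4, 0.9, -1.6]
opening: 0.297
gripper_force: 30.0
```

Request:
{"method": "apply_moves", "body": {
  "deltas": [
    [[0,0,0.02],0,1],
    [[0,0,0.045],0,1],
    [[0,0,0.07],0,1],
    [[0,0,0.085],0,1],
    [[0,0,0.085],0,1]
  ]
}}

```text
time_s: 10.6
eef_pos: [535.0, 52.5, 159.1]
tool_rot: [-0.002, 0.773, 0.634, -0.002]
force: [0.1, -0.2, -1.6]
opening: 0.293
gripper_force: 30.0
```

```bash
python3 - <<'E'
from h import *
S=[]
for k in range(6):
    s=status.get_state(); S.append(np.r_[s['eef_pos'],s['force']]); a=capture('wrist') if k<5 else shot('wrist','w8')
print(np.round(S,1),s['tool_rot'],s['time_s'])
b=shot('side','s8');d=shot('scene','c8')
e=np.mean(S,0)
P=lambda x,y:(524.2+x*np.cos(.0345)-y*np.sin(.0345),-33+x*np.sin(.0345)+y*np.cos(.0345))
print('tgt',P(15,85))
for c in(b,d):
  print(proj(c,[e[0],e[1],e[2]-113]),proj(c,[*P(40,86),22]),proj(c,[*P(15,85),22]))
I=[]
for c,q in((b,(255,190)),(d,(255,130))):
    i=c['pixels'][q[1]:q[1]+130,q[0]:q[0]+100,::-1]; I.append(cv2.resize(i,None,fx=4,fy=4,interpolation=cv2.INTER_CUBIC))
cv2.imwrite('pics/t8.png',np.hstack(I))
E
```

```text
[[ 5.350e+02  5.250e+01  1.591e+02  1.000e-01 -2.000e-01 -1.600e+00]
 [ 5.360e+02  5.290e+01  1.607e+02 -1.000e-01 -1.000e-01 -1.200e+00]
 [ 5.367e+02  5.320e+01  1.618e+02  2.000e-01  1.200e+00 -4.000e-01]
 [ 5.371e+02  5.320e+01  1.624e+02 -1.000e-01 -2.000e-01 -1.900e+00]
 [ 5.373e+02  5.320e+01  1.627e+02 -8.000e-01 -1.000e-01 -1.100e+00]
 [ 5.373e+02  5.310e+01  1.627e+02 -1.000e-01  6.000e-01 -1.700e+00]] [5.38846231e-04 7.73155514e-01 6.34215852e-01 7.16606191e-04] 10.85
tgt (np.float64(536.2591557104673), np.float64(52.46681673930944))
[307.3278738  258.70571207] [316.67489317 264.30964485] [306.75223429 266.83532031]
[293.93972736 194.44662921] [287.18946341 197.3971101 ] [294.0289235  200.61715984]
```

View pics/t8.png

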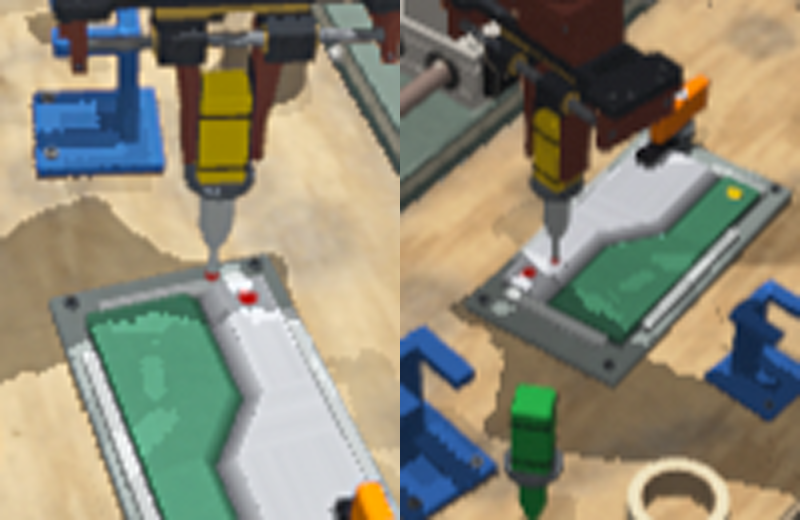

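The tip is right over the groove at the red-dot end, and both views agree with the calculation within 1 px. I'll lower it slowly.

Request:
{"method": "apply_moves", "body": {
  "deltas": [
    [[0,-0.001,0.006],0,1],
    [[0,-0.001,0.012],0,1],
    [[0,-0.001,0.017],0,1],
    [[0,-0.001,0.021],0,1],
    [[0,-0.001,0.024],0,1]
  ]
}}

```text
time_s: 11.5
eef_pos: [535.5, 53.0, 137.0]
tool_rot: [-0.0, 0.773, 0.634, -0.0]
force: [0.9, -0.8, -0.8]
opening: 0.295
gripper_force: 30.0
```

Request:
{"method": "apply_moves", "body": {
  "deltas": [
    [[0,0,0.003],0,1],
    [[0,0,0.006],0,1],
    [[0,0,0.009],0,1],
    [[0,0,0.012],0,1],
    [[0,0,0.0135],0,1]
  ]
}}

```text
time_s: 12.0
eef_pos: [536.0, 53.1, 124.1]
tool_rot: [0.0, 0.773, 0.634, 0.0]
force: [0.5, 0.8, 0.2]
opening: 0.299
gripper_force: 30.0
```

Request:
{"method": "apply_moves", "body": {
  "deltas": [
    [[0,0,0],0,1],
    [[0,0,0],0,1],
    [[0,0,0],0,1]
  ]
}}

```text
time_s: 12.3
eef_pos: [535.9, 53.1, 124.4]
tool_rot: [0.0, 0.773, 0.634, 0.0]
force: [1.3, 0.1, 0.1]
opening: 0.295
gripper_force: 30.0
```

```bash
python3 - <<'E'
from h import *
S=[]
for k in range(6):
    s=status.get_state(); S.append(np.r_[s['eef_pos'],s['force']]); b=shot('side','s9')
print(np.round(S,1),s['tool_rot'],s['time_s'])
e=S[-1][:3]
hsv=cv2.cvtColor(b['pixels'],cv2.COLOR_RGB2HSV);m=cv2.inRange(hsv,(0,150,60),(6,255,255))
k,l,st,ce=cv2.connectedComponentsWithStats(m)
for j in range(1,k):
    if 290<ce[j][0]<330 and 240<ce[j][1]<290: print(st[j],ce[j])
print('ball at',proj(b,[e[0],e[1],18.7]),'collar',proj(b,[e[0],e[1],e[2]-37]))
w=np.exp(-.0345j)*(e[0]+1j*e[1]-(524.2-33j));print('plate frame',w)
# plan
yaw=2*np.arctan2(s['tool_rot'][2],s['tool_rot'][1]);x=np.array([np.cos(yaw),np.sin(yaw)]);y=np.array([x[1],-x[0]]);print('yaw',yaw)
for a in((0,-65),(-30,-40),(0,-65)):
    d=(a[0]+1j*a[1])*np.exp(.0345j);d=np.array([d.real,d.imag]);print(a,'tool',x@d,y@d)
E
```

```text
[[ 5.359e+02  5.310e+01  1.244e+02  1.300e+00  1.000e-01  1.000e-01]
 [ 5.359e+02  5.310e+01  1.244e+02  1.400e+00  1.300e+00  2.000e-01]
 [ 5.359e+02  5.310e+01  1.243e+02  1.400e+00  4.000e-01  5.000e-01]
 [ 5.359e+02  5.300e+01  1.243e+02  2.100e+00 -9.000e-01  5.000e-01]
 [ 5.359e+02  5.310e+01  1.243e+02  2.000e-01  7.000e-01 -6.000e-01]
 [ 5.359e+02  5.300e+01  1.243e+02  2.100e+00  6.000e-01 -9.000e-01]] [1.49969096e-04 7.73201172e-01 6.34160764e-01 2.22709622e-04] 12.55
[315 263   4   3   9] [316.66666667 264.11111111]
[305 268   1   1   1] [305. 268.]
ball at [306.46728103 267.6559981 ] collar [307.80303023 246.67309657]
plate frame (14.65122451175341+85.58054756067983j)
yaw 1.3738453238699613
(0, -65) tool -63.266747315520405 14.910354929178984
(-30, -40) tool -45.81508523840286 -20.02443418920696
(0, -65) tool -63.266747315520405 14.910354929178984
```

Request:
{"method": "apply_moves", "body": {
  "deltas": [
    [[0.0002,0.001,0],0,1],
    [[0.0003,0.0015,0],0,1],
    [[0.0003,0.0015,0],0,1]
  ]
}}

```text
time_s: 12.9
eef_pos: [536.5, 53.0, 123.8]
tool_rot: [-0.0, 0.773, 0.634, -0.001]
force: [-1.5, 0.6, 0.0]
opening: 0.296
gripper_force: 30.0
```

```bash
cat > f.py <<'E'
from h import *
S=[]
for k in range(9):
    s=status.get_state(); S.append(np.r_[s['eef_pos'],s['force']]); capture('wrist')
print(np.round(np.mean(S[2:],0),2),np.round(np.std(S[2:],0),2),s['time_s'])
E
python3 f.py
```

```text
[ 5.3659e+02  5.2990e+01  1.2389e+02 -2.5000e+00  4.0000e-01  1.7000e-01] [0.04 0.02 0.03 0.62 0.38 0.52] 13.3
```

Request:
{"method": "apply_moves", "body": {
  "deltas": [
    [[0.0002,0.001,0],0,1],
    [[0.0003,0.0015,0],0,1],
    [[0.0003,0.0015,0],0,1]
  ]
}}

```text
time_s: 13.65
eef_pos: [538.4, 52.8, 124.0]
tool_rot: [-0.0, 0.773, 0.634, -0.0]
force: [-3.7, -0.0, -0.3]
opening: 0.296
gripper_force: 30.0
```

```bash
python3 f.py
```

```text
[ 5.3843e+02  5.2840e+01  1.2401e+02 -4.4500e+00 -2.4000e-01 -4.6000e-01] [0.02 0.01 0.02 0.55 0.39 0.57] 14.05
```

The groove's centre is at about x = 536.2, where the side force changes sign, and that matches the vision estimate. I'll recentre and start the pass.

Request:
{"method": "apply_moves", "body": {
  "deltas": [
    [[-0.0002,-0.0012,0],0,1],
    [[-0.0004,-0.0024,0],0,1],
    [[-0.0004,-0.0024,0],0,1],
    [[-0.0004,-0.0024,0],0,1]
  ]
}}

```text
time_s: 14.5
eef_pos: [537.5, 53.1, 124.7]
tool_rot: [0.001, 0.773, 0.634, 0.001]
force: [1.8, -0.6, -0.9]
opening: 0.296
gripper_force: 30.0
```

Request:
{"method": "apply_moves", "body": {
  "deltas": [
    [[-0.004,0.0009,0],0,1],
    [[-0.0079,0.0019,0],0,1],
    [[-0.0119,0.0028,0],0,1],
    [[-0.0158,0.0037,0],0,1],
    [[-0.0198,0.0047,0],0,1]
  ]
}}

```text
time_s: 15.0
eef_pos: [537.2, 32.4, 124.2]
tool_rot: [0.0, 0.773, 0.634, 0.0]
force: [0.7, 1.5, -0.0]
opening: 0.291
gripper_force: 30.0
```

Request:
{"method": "apply_moves", "body": {
  "deltas": [
    [[-0.004,0.0009,0],0,1],
    [[-0.0079,0.0019,0],0,1],
    [[-0.0119,0.0028,0],0,1],
    [[-0.0158,0.0037,0],0,1],
    [[-0.0198,0.0047,0],0,1]
  ]
}}

```text
time_s: 15.5
eef_pos: [537.7, 12.1, 124.1]
tool_rot: [-0.0, 0.773, 0.634, -0.0]
force: [1.6, 0.6, 0.0]
opening: 0.296
gripper_force: 30.0
```

Request:
{"method": "apply_moves", "body": {
  "deltas": [
    [[-0.004,0.0011,0],0,1],
    [[-0.0079,0.0022,0],0,1],
    [[-0.0119,0.0032,0],0,1],
    [[-0.0158,0.0042,0],0,1],
    [[-0.0198,0.0052,0],0,1]
  ]
}}

```text
time_s: 16.0
eef_pos: [539.0, -8.4, 124.1]
tool_rot: [0.0, 0.773, 0.634, -0.0]
force: [2.9, 0.8, 0.1]
opening: 0.297
gripper_force: 30.0
```

Request:
{"method": "apply_moves", "body": {
  "deltas": [
    [[-0.004,0.0009,0],0,1],
    [[-0.0078,-0.0008,0],0,1],
    [[-0.0116,-0.0024,0],0,1],
    [[-0.0154,-0.0041,0],0,1],
    [[-0.0193,-0.0058,0],0,1]
  ]
}}

```text
time_s: 16.5
eef_pos: [529.1, -26.1, 124.1]
tool_rot: [-0.0, 0.773, 0.634, -0.0]
force: [0.6, 1.2, -0.1]
opening: 0.294
gripper_force: 30.0
```

Request:
{"method": "apply_moves", "body": {
  "deltas": [
    [[-0.0038,-0.0017,0],0,1],
    [[-0.0077,-0.0033,0],0,1],
    [[-0.0115,-0.005,0],0,1],
    [[-0.0153,-0.0067,0],0,1],
    [[-0.0191,-0.0083,0],0,1]
  ]
}}

```text
time_s: 17.0
eef_pos: [517.3, -43.1, 124.1]
tool_rot: [-0.0, 0.773, 0.634, -0.0]
force: [-0.4, 2.0, -0.0]
opening: 0.292
gripper_force: 30.0
```

Request:
{"method": "apply_moves", "body": {
  "deltas": [
    [[-0.0038,-0.0017,0],0,1],
    [[-0.0077,-0.0033,0],0,1],
    [[-0.0115,-0.005,0],0,1],
    [[-0.0154,-0.0041,0],0,1],
    [[-0.0194,-0.0032,0],0,1]
  ]
}}

```text
time_s: 17.5
eef_pos: [510.6, -61.9, 124.2]
tool_rot: [0.0, 0.773, 0.634, -0.0]
force: [0.1, 1.7, 1.0]
opening: 0.294
gripper_force: 30.0
```

Request:
{"method": "apply_moves", "body": {
  "deltas": [
    [[-0.004,0.0008,0],0,1],
    [[-0.0079,0.0017,0],0,1],
    [[-0.0119,0.0026,0],0,1],
    [[-0.0158,0.0035,0],0,1],
    [[-0.0198,0.0044,0],0,1]
  ]
}}

```text
time_s: 18.0
eef_pos: [511.1, -81.9, 124.1]
tool_rot: [-0.0, 0.773, 0.634, -0.0]
force: [-0.6, 1.8, 0.4]
opening: 0.296
gripper_force: 30.0
```

Request:
{"method": "apply_moves", "body": {
  "deltas": [
    [[-0.004,0.0009,0],0,1],
    [[-0.0079,0.0019,0],0,1],
    [[-0.0119,0.0028,0],0,1],
    [[-0.0158,0.0037,0],0,1],
    [[-0.0198,0.0047,0],0,1]
  ]
}}

```text
time_s: 18.5
eef_pos: [511.7, -102.3, 124.1]
tool_rot: [-0.0, 0.773, 0.634, -0.0]
force: [-2.4, 1.2, -0.1]
opening: 0.293
gripper_force: 30.0
```

Request:
{"method": "apply_moves", "body": {
  "deltas": [
    [[-0.004,0.0009,0],0,1],
    [[-0.0079,0.0019,0],0,1],
    [[-0.0119,0.0028,0],0,1],
    [[-0.0158,0.0037,0],0,1],
    [[-0.0158,0.0037,0],0,1]
  ]
}}

```text
time_s: 19.0
eef_pos: [512.4, -119.5, 124.1]
tool_rot: [0.0, 0.774, 0.634, -0.0]
force: [-0.3, -3.0, 0.4]
opening: 0.296
gripper_force: 30.0
```

Request:
{"method": "apply_moves", "body": {
  "deltas": [
    [[0,0,-0.003],0,1],
    [[0,0,-0.008],0,1],
    [[0,0,-0.015],0,1],
    [[0,0,-0.025],0,1],
    [[0,0,-0.04],0,1]
  ]
}}

```text
time_s: 19.5
eef_pos: [512.4, -117.9, 165.0]
tool_rot: [-0.0, 0.773, 0.634, 0.0]
force: [-0.1, -0.0, -1.2]
opening: 0.294
gripper_force: 30.0
```

Request:
{"method": "apply_moves", "body": {
  "deltas": [
    [[0,0,-0.02],0,1],
    [[0,0,-0.045],0,1],
    [[0,0,-0.07],0,1],
    [[0,0,-0.086],0,1],
    [[0,0,-0.086],0,1]
  ]
}}

```text
time_s: 20.0
eef_pos: [513.9, -118.0, 253.5]
tool_rot: [0.002, 0.773, 0.634, 0.002]
force: [0.2, 0.4, -2.2]
opening: 0.292
gripper_force: 30.0
```

```bash
python3 f.py; python3 - <<'E'
from h import *
s=status.get_state();e=s['eef_pos'];yaw=2*np.arctan2(s['tool_rot'][2],s['tool_rot'][1]);x=np.array([np.cos(yaw),np.sin(yaw)]);y=np.array([x[1],-x[0]])
d=np.array([507.6,241.2])-e[:2];print(e,yaw,x@d,y@d)
E
```

```text
[ 5.1203e+02 -1.1813e+02  2.4958e+02 -1.2000e-01  3.0000e-02 -1.5600e+00] [0.18 0.04 0.42 0.49 0.43 0.54] 20.4
[ 512.16424697 -118.04920437  249.54449649] 1.3739978570824385 351.42238252070115 -74.7203603849853
```

Request:
{"method": "apply_moves", "body": {
  "deltas": [
    [[0.03,-0.006,0],0,1],
    [[0.07,-0.015,0],0,1],
    [[0.11,-0.023,0],0,1],
    [[0.15,-0.032,0],0,1],
    [[0.19,-0.04,0],0,1]
  ]
}}

```text
time_s: 20.95
eef_pos: [510.0, 77.5, 250.0]
tool_rot: [-0.0, 0.773, 0.634, -0.0]
force: [0.9, -0.1, -1.2]
opening: 0.294
gripper_force: 30.0
```

Request:
{"method": "apply_moves", "body": {
  "deltas": [
    [[0.04,-0.0087,0],0,1],
    [[0.08,-0.0173,0],0,1],
    [[0.12,-0.026,0],0,1],
    [[0.15,-0.0325,0],0,1],
    [[0.1614,-0.0347,0],0,1]
  ]
}}

```text
time_s: 21.45
eef_pos: [506.8, 244.9, 250.0]
tool_rot: [-0.001, 0.772, 0.636, 0.0]
force: [-0.2, -0.3, -0.1]
opening: 0.298
gripper_force: 30.0
```

```bash
python3 f.py; python3 - <<'E'
from h import *
s=status.get_state();e=s['eef_pos'];yaw=2*np.arctan2(s['tool_rot'][2],s['tool_rot'][1]);x=np.array([np.cos(yaw),np.sin(yaw)]);y=np.array([x[1],-x[0]])
d=np.array([507.6,241.2])-e[:2];print(e,yaw,x@d,y@d)
E
```

```text
[ 5.0817e+02  2.3995e+02  2.4984e+02  1.2000e-01 -6.4000e-01 -1.2600e+00] [0.4  1.27 0.14 0.64 0.4  0.36] 21.85
[508.38014233 239.59928786 250.1580189 ] 1.37168230651375 1.4147727236674212 -1.0813507979855583
```

Request:
{"method": "apply_moves", "body": {
  "deltas": [
    [[0.0014,-0.0011,0],0,1],
    [[0.0014,-0.0011,0.02],0,1],
    [[0.0014,-0.0011,0.035],0,1],
    [[0.0014,-0.0011,0.05],0,1],
    [[0.0014,-0.0011,0.06],0,1]
  ]
}}

```text
time_s: 22.4
eef_pos: [506.8, 242.2, 188.5]
tool_rot: [-0.0, 0.773, 0.634, -0.001]
force: [-0.7, -0.4, -1.2]
opening: 0.293
gripper_force: 30.0
```

```bash
python3 f.py
```

```text
[ 5.0717e+02  2.4278e+02  1.9014e+02  3.0000e-02 -2.2000e-01 -1.8800e+00] [0.37 0.3  0.83 0.56 0.26 0.33] 22.8
```

Request:
{"method": "apply_moves", "body": {
  "deltas": [
    [[-0.0015,0,0.01],0,1],
    [[-0.0015,0,0.022],0,1],
    [[-0.0015,0,0.034],0,1],
    [[-0.0015,0,0.042],0,1],
    [[-0.0015,0,0.044],0,1]
  ]
}}

```text
time_s: 23.35
eef_pos: [506.1, 240.8, 144.5]
tool_rot: [-0.0, 0.773, 0.634, -0.001]
force: [0.5, -0.7, 0.0]
opening: 0.292
gripper_force: 30.0
```

```bash
python3 f.py
```

```text
[ 5.0696e+02  2.4136e+02  1.4632e+02  4.0000e-02  1.8000e-01 -1.6000e+00] [0.17 0.09 0.35 0.51 0.34 0.26] 23.75
```

Request:
{"method": "apply_moves", "body": {
  "deltas": [
    [[0,0,0.0015],0,1],
    [[0,0,0.003],0,1],
    [[0,0,0.004],0,1],
    [[0,0,0.0043],0,1]
  ]
}}

```text
time_s: 24.2
eef_pos: [506.8, 241.1, 142.2]
tool_rot: [0.0, 0.773, 0.634, -0.0]
force: [-1.5, -2.0, 5.8]
opening: 0.294
gripper_force: 30.0
```

```bash
python3 f.py
```

```text
[506.85 241.14 142.18  -1.64  -1.73   5.44] [0.01 0.02 0.01 0.29 0.25 0.63] 24.6
```

Seated: the force is +5.4 N at the same height as before the lift. I'll release and go up.

Request:
{"method": "apply_moves", "body": {
  "deltas": [
    [[0,0,-0.0005],0,0.7],
    [[0,0,-0.0005],0,0.6],
    [[0,0,-0.0005],0,0.5],
    [[0,0,-0.0005],0,0.4],
    [[0,0,-0.0005],0,0.3]
  ]
}}

```text
time_s: 25.15
eef_pos: [506.9, 241.2, 142.3]
tool_rot: [-0.0, 0.773, 0.634, 0.0]
force: [1.2, 0.3, -0.3]
opening: 0.618
gripper_force: 0.0
```

Request:
{"method": "apply_moves", "body": {
  "deltas": [
    [[0,0,0],0,0.3],
    [[0,0,0],0,0.3],
    [[0,0,-0.02],0,0.3],
    [[0,0,-0.05],0,0.3],
    [[0,0,-0.09],0,0.3]
  ]
}}

```text
time_s: 25.65
eef_pos: [506.0, 240.6, 232.0]
tool_rot: [-0.001, 0.773, 0.634, -0.001]
force: [1.5, -0.2, 0.7]
opening: 0.701
gripper_force: 0.0
```

Request:
{"method": "apply_moves", "body": {
  "deltas": [
    [[-0.03,0,-0.02],0,0.2],
    [[-0.06,0,-0.02],0,0],
    [[-0.09,0,-0.02],0,0],
    [[-0.09,0,-0.02],0,0],
    [[-0.09,0,-0.02],0,0]
  ]
}}

```text
time_s: 26.15
eef_pos: [489.4, 152.5, 252.6]
tool_rot: [0.0, 0.774, 0.634, 0.0]
force: [0.5, 0.6, -0.3]
opening: 0.999
gripper_force: 0.0
```

```bash
python3 f.py; python3 - <<'E'
from h import *
b=shot('side','s10');d=shot('scene','c10');w=shot('wrist','w10')
I=[]
for c,q in((b,(225,140)),(d,(240,150))):
    h=225
    i=c['pixels'][q[1]:q[1]+h if q[1]+h<420 else 420,q[0]:q[0]+150,::-1]; I.append(cv2.resize(i[:220],None,fx=2.6,fy=2.6,interpolation=cv2.INTER_CUBIC))
cv2.imwrite('pics/t10.png',np.hstack(I))
b0=load('side0')['pixels']
print(np.abs(b0[150:235,262:300].astype(int)-b['pixels'][150:235,262:300]).mean())
E
```

```text
[ 4.8916e+02  1.5397e+02  2.5231e+02 -3.3000e-01  3.9000e-01  7.0000e-02] [0.04 0.2  0.1  0.53 0.66 0.32] 26.55
7.662125902992776
```

View pics/t10.png

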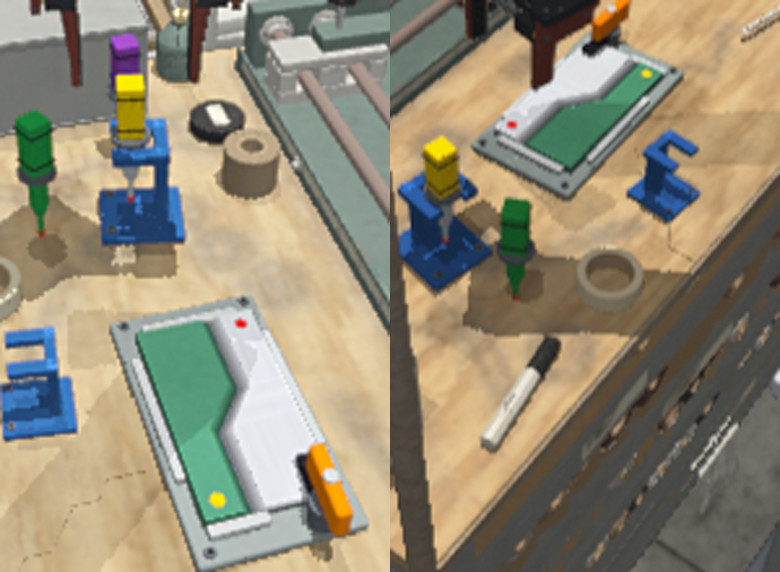

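The probe hangs upright in its blue fork, at (130,110) on the left. The clamp is shut over the plate's corner at (320,490), and the bystanders stand where they were. Handing in.

```bash
python3 -c "
from bench import manip
print(manip.job_done())"
```

```text
the job is handed in; nothing more can be done
None
```

The job is handed in at about 26.6 s of the 72 s allowed: I shut the clamp, ran the seam from the red to the yellow dot in one sprung pass, and hung the probe back upright in its blue rest; the hand-in returned no verdict.

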